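# Set a plywood blank square in the drilling fixture and clamp it

## Robot

A 6-joint arm with a two-finger parallel gripper is mounted at the origin on a cart in front of the work surface, level with it; the furniture and walls round the work are solid. World frame = base frame: x ahead of the robot, y to its left, z up, the work surface at z = 0. Lengths are in m, angles in rad, forces in N, time in s.
With the tool pointing down it reaches from about 0.225 to 0.875 m from the base axis. Payload 3.4 kg.
Tool frame: the origin (TCP) lies on the centre line of the jaws, within the pads' length; the fingertips stand 17 mm ahead of it and the grasp point (between the pads) lies 2 mm behind it (nose_length is the distance from the TCP to the fingertips, in m); z points along the fingers, y is the line along which they close (so a half turn about z gives the same grasp; the last joint's range is limited). The gripper opens to 85 mm and grips with 20 to 120 N. Pads are 22 mm wide; open, the fingers measure 114 mm over their backs; the gripper's body (76 mm by 85 mm) begins 54 mm behind the grasp point. The pads swing forward as they close: fully open they stand 13 mm farther back than shut.
Start: joints at [1.14, 0.276, 1.505, -0, 1.361, -0.121], TCP at [0.175, 0.548, 0.248] pointing down, gripper open.
Joint ranges: [-2.89, 2.89], [-0.75, 2.08], [0.22, 2.7], [-1.18, 4.32], [0.11, 2.71], [-2.7, 2.7]. Speed limits (rad/s): [2.57, 2.57, 3.14, 3.14, 3.14, 3.14].

## Interface

Orientations are given as a unit quaternion [w, x, y, z].
In Python, from rig import get_state, get_image, sign_off, find_in, place_of, nose_length gives the robot as it stands.
- The arm moves only by the tool apply_moves, never from a script. Its argument "deltas" is one flat list of numbers, 5 for each row, row after row: the finger opening in mm, from 0 to 85.4, then the shift along the tool's x, y, z in mm, then the turn about the tool's z in degrees. A call has 1 to 12 rows; each row is the pose to reach, as a shift and turn from the pose commanded when the call began, along the tool's axes at that moment; what a row does not reach only later rows make up. A row lasts 1/12 s, in which the tool goes at most 41.7 mm and 7.16 degrees, less where a joint would pass 70% of its speed; a pose out of reach is approached as far as the arm can. A call with a gripper value outside its range is refused whole. The fingers move at their own pace and stop on an object; "squeeze" is the grip in N (left out, the last holds). Time passes only in rows, so rows that repeat a pose let the fingers close. It gives the time, the measured TCP pose, the force, the opening and the grip force at its end, in the units of the state.
- get_state(): the state, without advancing time (a new reading comes with each control period).
- get_image(name): name is "side" or "top"; returns a dict with "frame" (480x640x3 uint8, red, green, blue), "K" (3x3 intrinsics, pixels), "position" and "orientation" of the camera in the world. Camera axes: x right, y down, z forward; pixel columns grow to the right and rows downward; lengths in m; the calibration is good to about 2 mm. A picture is of the moment at which its call begins. There is no depth.
- sign_off(): hands the job in; it is judged then, once.
Trained networks look in a picture, given as the dict that the camera call returned (one of the last four; its "shot" number tells which), for a name from the list of things; names that differ only in an ending like _2 or _b are one class to them, and where a whole thing is asked for, a point or a joint stands for the part that bears it (a point fixed in the world has none). Each returns a list of dicts, best first, with "score" (0 to 1); they miss things now and then, are a little off and sometimes report something else, mostly with a low value. They report only what shows in the picture. A call takes as long as a camera call.
- find_in(query, picture): "point" ([column, row] in pixels, amid what is visible of it).
- place_of(query, picture): "point" ([column, row] in pixels: a listed point, or the origin of a listed thing).
The state is a dict: "clock": time; "qpos": joint angles; "qd": joint speeds; "effort": joint torques, N m; "position": TCP position; "ee_rot": TCP orientation; "contact_force": force on the tool from outside, world axes, zero at the start; "moment": the same for the moment, N m; "width": finger opening in m; "gripper_force": force on a finger pad.
Only numpy, scipy, OpenCV 4.12 (cv2) and the standard library are available. Lean on these libraries where they do the work, as an engineer would, in place of code of your own. Each camera call takes 0.05 s, during which the arm holds its last target. There are 200 camera calls.

## Task

Slide the plywood blank across the bench into the drilling fixture until its long edge lies flush against the fence and its end is hard up against the end stop, pushing the brass plunger in; where the stop is set must be felt for, so push gently and never ram it. Then press the red handle down past its dead point so that the toggle clamp locks on the blank. Leave the tape measure, the pliers and the blue cap where they are.

Things in the scene. Friction and masses are not known exactly. Their poses are not given: they have to be found in the camera images.
- blank: Loose birch plywood blank, 100 (its x) x 140 (its y) x 21 mm thick, 0.3 to 0.6 kg, pale with dark ply lines in its edges and pencilled centre lines and a circle on top. Too wide to grip. Origin: centre of the underside; x points to the edge that goes against the fence, -y to the end that goes against the end stop.
- blank_edge (a point): Middle of the blank's long edge face that must lie against the fence (blank frame x = +50 mm), half way up.
- fixture: Drilling fixture screwed to the bench. Origin: on the bench, in the fence face; x points into the fence (away from the robot), y along it to the robot's left. Aluminium rail, its face (the fence) at x = 0, y -45 to 235 mm, 30 mm high, 20 mm deep; a 12 mm plywood board behind it to x = 90. Clamp on the line y = 68 mm, its frame at x 22 to 73, z up to 64 mm. Blank home: square, origin at x = -50 mm.
- stop_plunger (a joint): Brass part-present plunger in the face of the end stop, travel in m: 0 = 6 mm proud of the face, 0.006 = flush, when the blank is up against the stop; spring under 1 N. The end stop, a steel block with a black knurled knob, is locked on the rail at an unknown setting: its face (fixture x -53 to -2, block 39 mm high, looking to fixture +y) lies at fixture y 0 to 40 mm. Its place is not reported: feel for it.
- clamp_handle (a joint): Knee angle between the clamp's red handle and its link, rad: 0 = locked (hard stop, handle level), 0.15 = dead point, about 2.2 = open as at the start (handle leaning back about 60 deg up); stays where left. Pressing the handle down swings the arm down onto the blank; it takes 2 N, 5 N where the foot meets the blank, less past the dead point.
- handle_grip (a point): Point on the upper side of the red handle's grip, a 14 mm round bar 52 mm long; it ends 18 mm beyond this point. x axis along the handle, z out of its upper side. In the fixture frame it travels from about x 64, z 124 mm (open) to x 94, z 81 mm (locked), at y = 68 mm: push it along this line from above.
- clamp_foot: Black rubber foot at the end of the clamp arm, 19 mm wide, 10 mm high, sprung 6 N per mm; origin: centre of its underside. It comes down on the blank 30 mm in front of the fence at fixture y = 68 mm and presses with about 20 N once locked. While open, arm and foot lean over the fence, the foot about 25 mm in front of it, 80 mm up; arm up to 115 mm.
- tape_measure: White tape rule 78 x 81 x 34 mm, lying near the bench's front edge to the right of the work; a bystander. Origin: centre of its underside.
- pliers: Cutting pliers with black handles, 82 x 134 x 11 mm, lying to the left of the blank; a bystander. Origin: centre of the underside.
- blue_cap: Blue printed cap, 42 mm wide, 24 mm high, standing behind the fixture at its left; a bystander. Origin: centre of the underside.

How it is judged:
By the outcome, as a careful person would: the job done as asked, in the order asked, and still so for the second after the job is handed in, with the robot touching nothing.
It also fails if it takes over 72 s, if anything falls off the work surface, if the arm or the gripper's body presses on something with over 40 N, if the wrist force passes 120 N, or if a joint passes its speed limit or range.

## Working session

There is one attempt and no reset: what is moved stays moved. The work goes in short steps, Python scripts to look and compute and a tool call to move; the robot and the scene stay as the last step left them, time stands still between calls to the robot, and variables do not carry over. Pictures are saved under pics/ and viewed, at most 10 in all, crops included, and the job is handed in when it is done.

Besides the shell and the picture viewer there is one more tool, called after "Request:" as name(argument=value, ...) on one line, values as JSON. apply_moves: Moves the arm, as the interface text tells. Its arguments: {"type":"object","properties":{"deltas":{"type":"array"},"squeeze":{"type":"number"}},"required":["deltas"]}

```bash
mkdir -p pics; cat > h.py <<'E'
import numpy as np, cv2
from rig import *
from scipy.spatial.transform import Rotation as R
def rot(q): return R.from_quat([q[1],q[2],q[3],q[0]]).as_matrix()
def ray(p,uv):
    d=rot(p["orientation"])@np.linalg.inv(p["K"])@np.array([uv[0],uv[1],1.]); return np.array(p["position"]),d
def onz(p,uv,z):
    o,d=ray(p,uv); return o+d*(z-o[2])/d[2]
def tri(p1,a,p2,b):
    o1,d1=ray(p1,a);o2,d2=ray(p2,b)
    s=np.linalg.lstsq(np.c_[d1,-d2],o2-o1,rcond=None)[0]
    x,y=o1+s[0]*d1,o2+s[1]*d2
    return (x+y)/2,np.linalg.norm(x-y)
def proj(p,X):
    c=rot(p["orientation"]).T@(np.array(X)-p["position"]); c=np.array(p["K"])@c; return c[:2]/c[2]
def save(p,n): cv2.imwrite("pics/"+n,cv2.cvtColor(p["frame"],cv2.COLOR_RGB2BGR))
E
python3 - <<'E'
from h import *
np.set_printoptions(precision=4,suppress=True)
s=get_image("side");t=get_image("top");save(s,"s0.png");save(t,"t0.png")
print(nose_length, s["position"],t["position"])
for n in ["blank","blank_edge","fixture","stop_plunger","handle_grip","clamp_foot","tape_measure","pliers","blue_cap"]:
    a=place_of(n,s);b=place_of(n,t)
    print(n,[(np.round(q["point"]),round(q["score"],2)) for q in a[:2]],[(np.round(q["point"]),round(q["score"],2)) for q in b[:2]])
    if a and b: print("   ",*tri(s,a[0]["point"],t,b[0]["point"]))
st=get_state();print(st["position"],st["ee_rot"],st["width"],st["contact_force"])
E
```

```text
0.017 [ 0.4075 -0.6366  0.5824] [0.4286 0.2376 0.9401]
blank [] [(array([310., 299.]), 0.93)]
blank_edge [(array([301., 264.]), 0.61)] [(array([306., 272.]), 0.56)]
    [0.5363 0.2568 0.0158] 0.004826480850494337
fixture [(array([356., 331.]), 0.95)] [(array([405., 244.]), 0.9)]
    [ 0.5956  0.0636 -0.0064] 0.004230367847486928Traceback (most recent call last):
  File "<stdin>", line 6, in <module>
ValueError: it knows: blank, blank_edge, blue_cap, clamp_foot, fixture, handle_grip, pliers, tape_measure
```

```bash
python3 - <<'E'
from h import *
np.set_printoptions(precision=4,suppress=True)
s=get_image("side");t=get_image("top")
for n in ["blank","blank_edge","fixture","handle_grip","clamp_foot","tape_measure","pliers","blue_cap"]:
    a=place_of(n,s);b=place_of(n,t)
    print(n,[(np.round(q["point"]),round(q["score"],2)) for q in a[:2]],[(np.round(q["point"]),round(q["score"],2)) for q in b[:2]])
    if a and b: print("   ",*tri(s,a[0]["point"],t,b[0]["point"]))
    elif b: print("   z0",onz(t,b[0]["point"],0))
st=get_state();print(st["position"],st["ee_rot"],st["width"],st["contact_force"])
E
```

```text
blank [(array([280., 277.]), 0.59)] [(array([311., 300.]), 0.94)]
    [ 0.4894  0.2496 -0.0057] 0.0029473642379998395
blank_edge [(array([302., 266.]), 0.97)] [(array([308., 275.]), 0.56)]
    [0.5355 0.2547 0.0125] 0.001579031055950016
fixture [(array([356., 332.]), 0.92)] [(array([403., 242.]), 0.77)]
    [ 0.5984  0.0664 -0.0103] 0.0014730145328308824
handle_grip [(array([381., 243.]), 0.88), (array([260., 370.]), 0.51)] [(array([375., 196.]), 0.6)]
    [0.6549 0.1342 0.1216] 0.00023690468453030388
clamp_foot [(array([330., 264.]), 0.46)] [(array([374., 251.]), 0.54)]
    [0.5661 0.1356 0.0882] 0.0011143248492337704
tape_measure [] [(array([448., 327.]), 0.92), (array([378., 249.]), 0.47)]
   z0 [ 0.4313 -0.007   0.    ]
pliers [] [(array([190., 322.]), 0.75)]
   z0 [0.4527 0.4771 0.    ]
blue_cap [(array([399., 260.]), 0.86)] [(array([302., 174.]), 0.94)]
    [0.737  0.2623 0.0001] 0.0012389122759901329
[0.1753 0.5477 0.2483] [0.     0.1543 0.988  0.0001] 0.08543933934922235 [-0.2162 -0.5753 -0.2425]
```

View pics/t0.png

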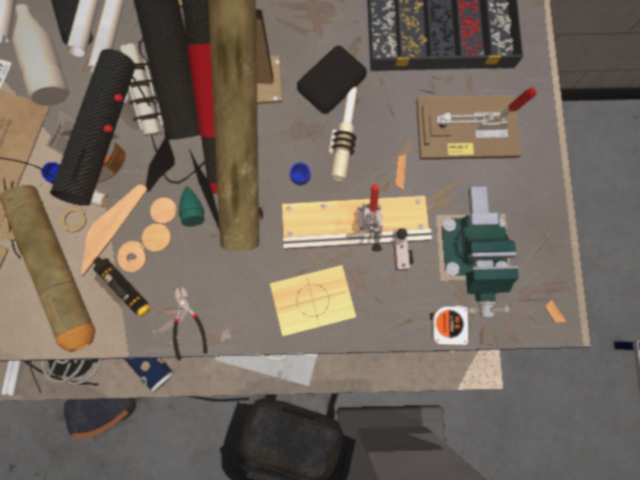

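View pics/s0.png

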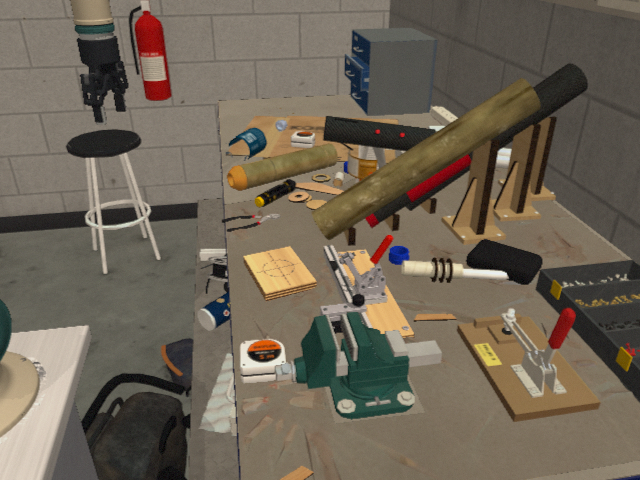

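The top view shows the blank near (312,300) turned about 10° against the fence. The fence front edge runs from (283,247) to (431,238), with the stop at (403,250), the clamp at (372,220), the tape at (450,325) and the pliers at (190,320). The side view matches this. Next I'll crop it for exact corners.

```bash
python3 - <<'E'
from h import *
np.set_printoptions(precision=4,suppress=True)
t=get_image("top");f=t["frame"]
c=f[180:345,250:450];cv2.imwrite("pics/c1.png",cv2.cvtColor(cv2.resize(c,None,fx=3.6,fy=3.6,interpolation=cv2.INTER_CUBIC),cv2.COLOR_RGB2BGR))
# pale blank segmentation
roi=f[255:345,255:370];h=cv2.cvtColor(roi,cv2.COLOR_RGB2HSV)
m=((h[...,1]>60)&(h[...,2]>150)).astype(np.uint8)
n,l,stt,_=cv2.connectedComponentsWithStats(cv2.morphologyEx(m,cv2.MORPH_CLOSE,np.ones((5,5))))
k=1+np.argmax(stt[1:,4]);cs,_=cv2.findContours((l==k).astype(np.uint8),0,1)
r=cv2.minAreaRect(cs[0]);b=cv2.boxPoints(r)+[255,255];print(b)
w=np.array([onz(t,q,0.021) for q in b]);print(w,w.mean(0))
for i in range(4):
    d=w[(i+1)%4]-w[i];print(np.linalg.norm(d),np.degrees(np.arctan2(d[1],d[0])))
st=get_state();print(rot(st["ee_rot"]))
E
```

```text
[[267.7921 282.4892]
 [342.9291 263.2233]
 [356.8402 317.4769]
 [281.7033 336.7428]]
[[0.5208 0.3291 0.021 ]
 [0.5539 0.1878 0.021 ]
 [0.4525 0.1653 0.021 ]
 [0.4208 0.304  0.021 ]] [0.487  0.2466 0.021 ]
0.1451164315029608 -76.81653899636024
0.10381106108665296 -167.4983471110007
0.1422990460723476 102.87996363619159
0.10306212702533989 14.064140451685846
[[-0.9524  0.3049  0.0001]
 [ 0.3049  0.9524  0.0001]
 [-0.      0.0001 -1.    ]]
```

View pics/c1.png

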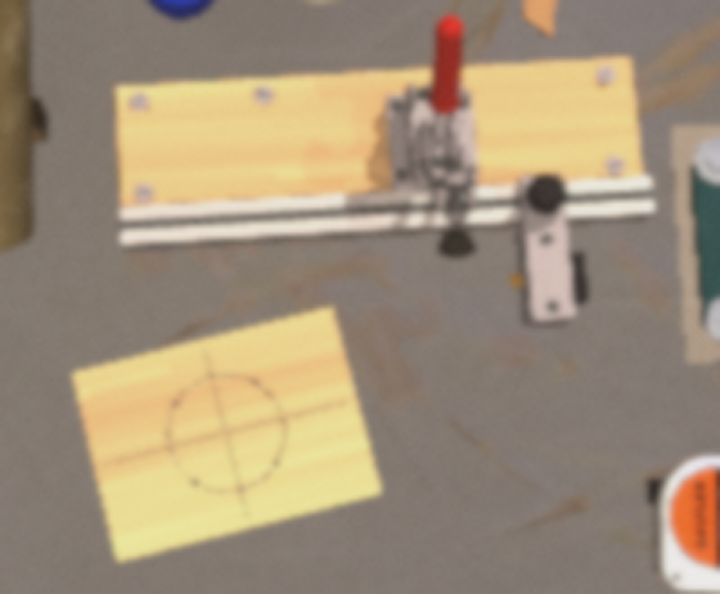

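The crop shows the fence's top front edge from crop (120,244) to (655,211), the stop's left face at x≈524 with the brass plunger at (515,281), and the foot at (457,243). The blank's corners are at (72,372), (335,307), (382,493) and (118,562).

```bash
cat >> h.py <<'E'
def fromcrop(t,c,z): return onz(t,np.array(c)/3.6+[250,180]-0.36,z)
E
python3 - <<'E'
from h import *
np.set_printoptions(precision=4,suppress=True)
t=get_image("top")
L=fromcrop(t,(120,244),.03);Rr=fromcrop(t,(655,211),.03);print(L,Rr)
d=(L-Rr)/np.linalg.norm(L-Rr);print("len",np.linalg.norm(L-Rr),"fix yaw",np.degrees(np.arctan2(-d[0],d[1])))
ye=d[:2];xe=np.array([ye[1],-ye[0]]);O=(L[:2]-.235*ye+Rr[:2]+.045*ye)/2;print("O",O,xe,ye)
fx=lambda w:[ (w[:2]-O)@xe*1e3,(w[:2]-O)@ye*1e3]
for n,c,z in [("stopNear",(526,322),.039),("stopFar",(522,235),.039),("plg",(515,281),.02),("foot",(457,243),.085),("b1",(72,372),.021),("b2",(335,307),.021),("b3",(382,493),.021),("b4",(118,562),.021)]:
    w=fromcrop(t,c,z);print(n,w,fx(w))
print(fx(np.array([.6549,.1342])))
E
```

```text
[0.585  0.2995 0.03  ] [0.5962 0.0202 0.03  ]
len 0.27954073146444974 fix yaw 2.308035779443073
O [0.5944 0.065 ] [0.9992 0.0403] [-0.0403  0.9992]
stopNear [0.5384 0.092  0.039 ] [np.float64(-54.90606941385836), np.float64(29.252958223781835)]
stopFar [0.5835 0.0917 0.039 ] [np.float64(-9.819762857226413), np.float64(27.213055874091076)]
plg [0.5624 0.0936 0.02  ] [np.float64(-30.82336068529481), np.float64(29.882186454137553)]
foot [0.5723 0.1312 0.085 ] [np.float64(-19.393499597953586), np.float64(67.04446198092711)]
b1 [0.5198 0.3256 0.021 ] [np.float64(-64.06816609258628), np.float64(263.4839354430667)]
b2 [0.5507 0.1883 0.021 ] [np.float64(-38.74294558841932), np.float64(125.04056024685067)]
b3 [0.4542 0.1673 0.021 ] [np.float64(-135.9933178697123), np.float64(107.88048323696925)]
b4 [0.4226 0.3027 0.021 ] [np.float64(-162.15134547433175), np.float64(244.49199817577616)]
[np.float64(63.21303297359845), np.float64(66.75503615185792)]
```

Request:
apply_moves(deltas=[40,-20,-15,5,-3,40,-48,-36,14,-6,40,-78,-58,26,-9,40,-108,-80,38,-12,40,-138,-102,50,-15,40,-168,-124,62,-18,40,-198,-146,74,-21,40,-228,-168,86,-24,40,-258,-190,98,-27,40,-286,-211,110,-30,40,-308,-227,118,-31,40,-318,-234,120,-31], squeeze=40)

```text
clock: 2.4
position: [0.4081, 0.2249, 0.1272]
ee_rot: [-0.001, -0.114, 0.993, -0.001]
contact_force: [0.2, 0.1, -0.6]
width: 0.04
gripper_force: 0.0
```

Request:
apply_moves(deltas=[40,0,0,10,0,40,0,0,30,0,40,0,0,55,0,40,0,0,75,0,40,0,0,90,0,40,0,0,98,0,40,0,0,102,0,40,0,0,104,0])

```text
clock: 3.07
position: [0.407, 0.2279, 0.0241]
ee_rot: [-0.0, -0.115, 0.993, 0.0]
contact_force: [1.1, -0.7, 0.0]
width: 0.0399
gripper_force: 0.0
```

```bash
python3 - <<'E'
from h import *
s=get_image("side");u=proj(s,[.407,.228,0.007]);print(u,proj(s,[.4384,.235,0.0]))
x,y=int(u[0]),int(u[1])
c=s["frame"][y-70:y+50,x-60:x+100];save({"frame":cv2.resize(c,None,fx=5,fy=5,interpolation=cv2.INTER_CUBIC)},"s1.png")
E
```

```text
[236.86622153 282.2092441 ] [253.48010156 281.62251383]
```

View pics/s1.png

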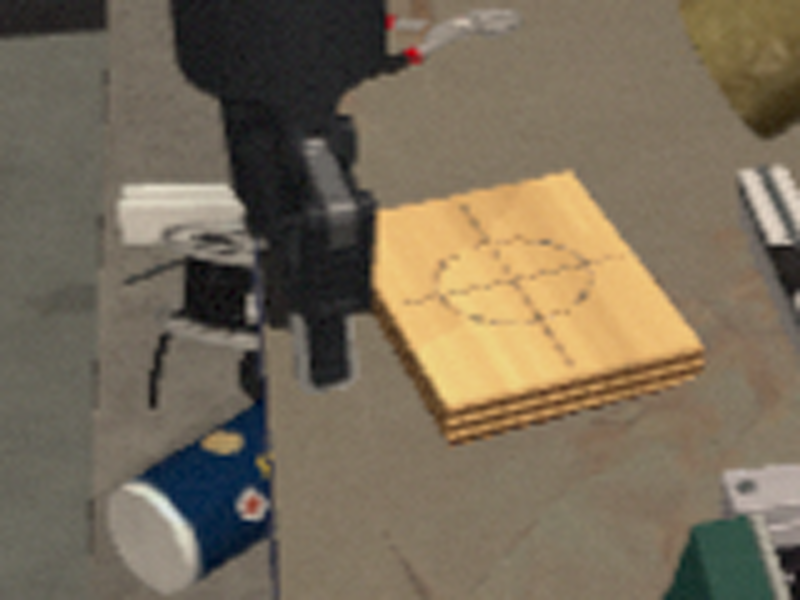

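Request:
apply_moves(deltas=[40,-8,0,0,0,40,-16,0,0,0,40,-20,0,0,0,40,-23,0,0,1,40,-26,0,0,2.2,40,-29,0,0,3.4,40,-32,0,0,4.6,40,-35,0,0,5.8,40,-38,0,0,7,40,-41,0,0,8.2,40,-44,0,0,9.5,40,-47,0,0,10.7])

```text
clock: 4.12
position: [0.453, 0.2388, 0.0243]
ee_rot: [0.0, -0.021, 1.0, 0.0]
contact_force: [-3.6, 0.9, 1.9]
width: 0.0397
gripper_force: 1.6
```

```bash
cat >> h.py <<'E'
O=np.array([.5945,.065]);a=np.radians(2.3);xe=np.array([np.cos(a),np.sin(a)]);ye=np.array([-np.sin(a),np.cos(a)])
def fx(w): w=np.array(w)[:2]-O; return np.round([w@xe*1e3,w@ye*1e3],1)
def blankrect(t,c0,c1,r0,r1):
    roi=t["frame"][r0:r1,c0:c1];h=cv2.cvtColor(roi,cv2.COLOR_RGB2HSV)
    m=((h[...,1]>60)&(h[...,2]>150)&(h[...,0]<40)).astype(np.uint8)
    n,l,st,_=cv2.connectedComponentsWithStats(cv2.morphologyEx(m,cv2.MORPH_CLOSE,np.ones((3,3))))
    k=1+np.argmax(st[1:,4]);cs,_=cv2.findContours((l==k).astype(np.uint8),0,1)
    b=cv2.boxPoints(cv2.minAreaRect(cs[0]))+[c0,r0]
    return b,[fx(onz(t,q,.021)) for q in b]
E
python3 - <<'E'
from h import *
t=get_image("top");b,w=blankrect(t,250,392,249,345);print(b,w,np.mean(w,0))
print([(fx(onz(t,q["point"],0)),q["score"]) for q in place_of("blank",t)])
st=get_state();print(fx(st["position"]),st["position"],st["contact_force"],rot(st["ee_rot"])[:2,:2])
c=t["frame"][180:345,250:450];save({"frame":cv2.resize(c,None,fx=3.6,fy=3.6,interpolation=cv2.INTER_CUBIC)},"c2.png")
E
```

```text
[[248.1586256  271.66288757]
 [346.42350006 236.28753662]
 [376.57222748 320.03399658]
 [278.30735016 355.40934753]] [array([-40.5, 302.6]), array([ 15.4, 114. ]), array([-144.8,   70. ]), array([-196.8,  253.6])] [-91.675 185.05 ]
[(array([-74.3, 188.6]), 0.68)]
[-133.3  179.4] [0.45409325 0.23894823 0.02434411] [-1.09199813  0.70296793  0.00438417] [[-0.99904528 -0.04362763]
 [-0.04362636  0.99904773]]
```

View pics/c2.png

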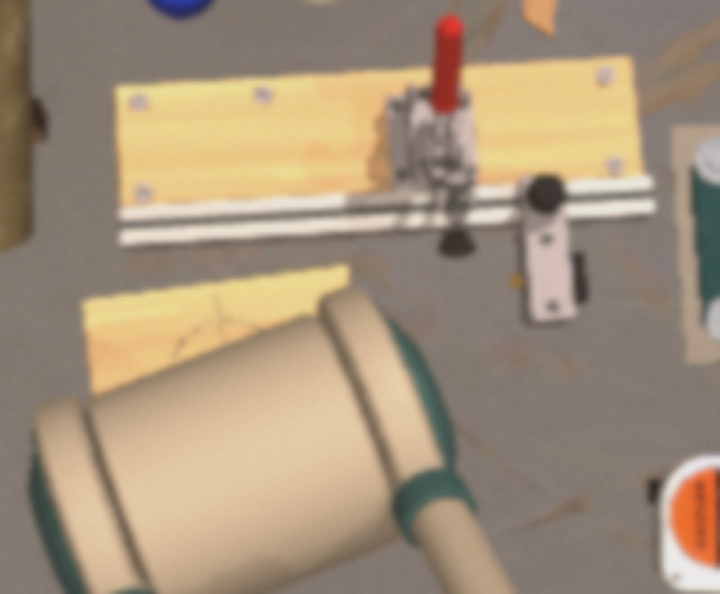

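The blank's front edge now runs (83,300)–(350,265) in the crop, about 4° off the fence and still turning in. I'll keep pushing gently.

Request:
apply_moves(deltas=[40,-3,0,0,0,40,-6,0,0,0,40,-9,0,0,0,40,-11.5,0,0,0,40,-13.5,0,0,0,40,-15,0,0,0,40,-16.5,0,0,0])

```text
clock: 4.8
position: [0.4689, 0.2393, 0.0243]
ee_rot: [-0.0, -0.022, 1.0, 0.0]
contact_force: [-4.5, -0.5, 3.0]
width: 0.0402
gripper_force: 2.1
```

Request:
apply_moves(deltas=[40,-1,0,0,0,40,-2,0,0,0,40,-3,0,0,0])

```text
clock: 5.05
position: [0.4719, 0.2394, 0.0243]
ee_rot: [-0.0, -0.022, 1.0, -0.0]
contact_force: [-4.6, 0.4, 3.4]
width: 0.0403
gripper_force: 2.1
```

Request:
apply_moves(deltas=[40,-1,0,0,0,40,-2,0,0,0,40,-3,0,0,0,40,-4,0,0,0])

```text
clock: 5.38
position: [0.4757, 0.2396, 0.0243]
ee_rot: [-0.001, -0.022, 1.0, -0.0]
contact_force: [-6.1, 0.6, 4.6]
width: 0.0402
gripper_force: 3.2
```

Request:
apply_moves(deltas=[40,-0.7,0,0,0,40,-1.4,0,0,0,40,-2,0,0,0])

```text
clock: 5.63
position: [0.4758, 0.2395, 0.0242]
ee_rot: [-0.002, -0.022, 1.0, -0.0]
contact_force: [-9.4, 1.4, 8.5]
width: 0.0404
gripper_force: 4.7
```

Request:
apply_moves(deltas=[40,3,0,0,0,40,15,0,0,0,40,25,0,-10,0,40,25,0,-40,0,40,25,20,-70,0,40,25,60,-90,0,40,25,100,-100,0,40,25,135,-100,0,40,25,145,-100,0])

```text
clock: 6.38
position: [0.4475, 0.3893, 0.1269]
ee_rot: [0.003, -0.024, 1.0, 0.003]
contact_force: [0.3, 0.2, 1.0]
width: 0.0401
gripper_force: 0.0
```

```bash
python3 - <<'E'
from h import *
t=get_image("top");st=get_state();print(fx(st["position"]),st["position"],np.round(st["qpos"],3),st["contact_force"])
print([(fx(onz(t,q["point"],0)),q["score"]) for q in place_of("blank",t)])
c=t["frame"][180:345,230:430];save({"frame":cv2.resize(c,None,fx=3.6,fy=3.6,interpolation=cv2.INTER_CUBIC)},"c3.png")
E
```

```text
[-134.4  329.1] [0.44695173 0.3884742  0.12590299] [ 0.597  0.389  1.656  0.002  1.09  -1.023] [-0.9297149   1.27658109 -0.60833812]
[(array([-52.1, 182.5]), 0.69), (array([149.8, 199.3]), 0.21)]
```

View pics/c3.png

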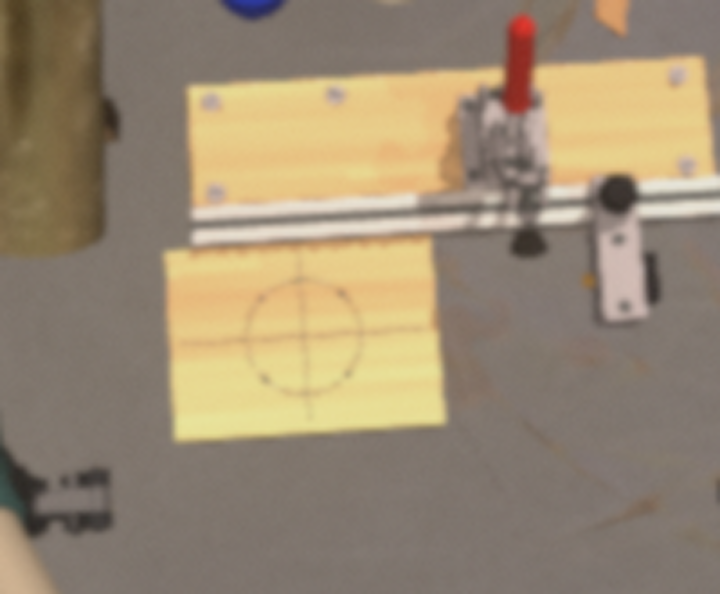

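The blank is flush on the fence, its left end at crop x≈170 and its right end at ≈438, with the stop and plunger clear. Now round to its left end, with the tool turned 90°.

Request:
apply_moves(deltas=[40,0,0,0,7,40,-8,-3,0,14,40,-16,-6,0,21,40,-24,-10,0,28,40,-32,-14,0,35,40,-40,-18,0,42,40,-48,-22,0,49,40,-56,-26,0,56,40,-64,-30,0,63,40,-72,-33,0,70,40,-78,-35,0,77,40,-80,-35,0,84])

```text
clock: 7.48
position: [0.5288, 0.3492, 0.124]
ee_rot: [0.001, 0.655, 0.755, -0.001]
contact_force: [-0.1, 0.2, -0.2]
width: 0.04
gripper_force: 0.0
```

Request:
apply_moves(deltas=[40,0,0,0,6,40,0,0,0,6])

```text
clock: 7.65
position: [0.5279, 0.3497, 0.124]
ee_rot: [0.0, 0.692, 0.722, -0.001]
contact_force: [-0.4, -0.5, 0.5]
width: 0.0399
gripper_force: 0.0
```

```bash
python3 - <<'E'
from h import *
st=get_state();M=rot(st["ee_rot"]);print(fx(st["position"]),st["position"],np.round(st["qpos"],3),np.degrees(np.arctan2(M[1,1],M[0,1])))
E
```

```text
[-55.1 287.2] [0.52787399 0.34971468 0.12397242] [ 4.760e-01  4.500e-01  1.557e+00 -1.000e-03  1.137e+00  4.350e-01] 2.3639293713550464
```

Request:
apply_moves(deltas=[40,0,0,15,0,40,0,0,40,0,40,0,0,65,0,40,0,0,85,0,40,0,0,96,0,40,0,0,99,0,40,-6,0,100,0,40,-12,0,100,0,40,-16,0,100,0,40,-19,0,100,0])

```text
clock: 8.48
position: [0.5303, 0.3328, 0.0255]
ee_rot: [0.001, 0.691, 0.723, 0.001]
contact_force: [-0.1, 0.7, 0.3]
width: 0.0402
gripper_force: 0.0
```

Request:
apply_moves(deltas=[40,-3,0,0,0,40,-6,0.2,0,0,40,-9,0.4,0,0,40,-12,0.6,0,0,40,-15,0.8,0,0,40,-18,1,0,0,40,-21,1.2,0,0,40,-24,1.4,0,0,40,-27,1.6,0,0,40,-30,1.8,0,0,40,-33,2,0,0,40,-36,2.2,0,0])

```text
clock: 9.48
position: [0.5322, 0.2982, 0.0247]
ee_rot: [-0.001, 0.692, 0.722, 0.0]
contact_force: [-2.8, 6.1, 4.2]
width: 0.0402
gripper_force: 3.4
```

Request:
apply_moves(deltas=[40,-3,0,0,0,40,-6,0,0,0,40,-9,0,0,0,40,-12,0.2,0,0,40,-15,0.4,0,0,40,-18,0.6,0,0,40,-21,0.6,0,0,40,-24,0.8,0,0,40,-27,0.8,0,0,40,-30,1,0,0,40,-33,1,0,0,40,-36,1,0,0])

```text
clock: 10.48
position: [0.5336, 0.2628, 0.0246]
ee_rot: [-0.002, 0.692, 0.722, -0.0]
contact_force: [-5.1, 9.2, 6.3]
width: 0.0402
gripper_force: 4.3
```

```bash
python3 - <<'E'
from h import *
t=get_image("top");st=get_state();print(fx(st["position"]),st["position"],st["contact_force"])
c=t["frame"][180:345,250:450];save({"frame":cv2.resize(c,None,fx=3.6,fy=3.6,interpolation=cv2.INTER_CUBIC)},"c4.png")
E
```

```text
[-52.8 199.2] [0.53370486 0.26195434 0.02457212] [-4.32383793  7.27237001  4.6852812 ]
```

View pics/c4.png

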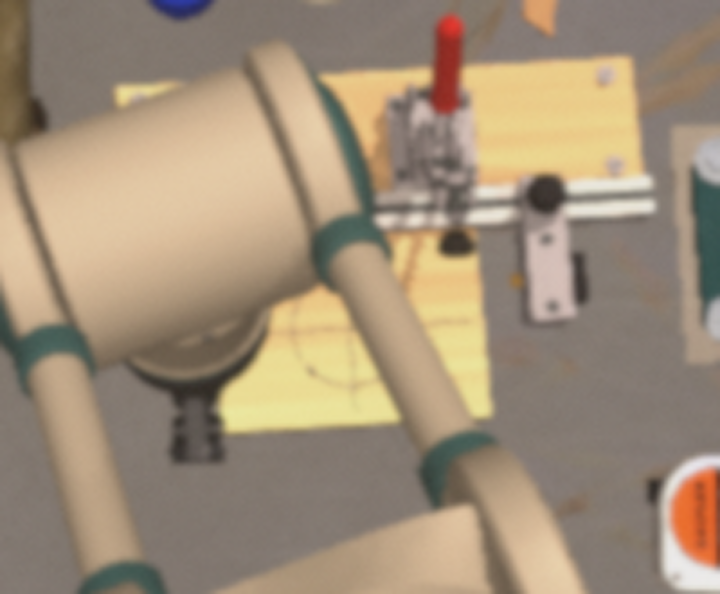

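The right end is at crop (478,235)–(492,415), about 20 mm short of the stop face at 524. The near edge is parallel to the fence, so I'll slow down.

Request:
apply_moves(deltas=[40,-2,0,0,0,40,-4,0,0,0,40,-6,0,0,0,40,-8,0,0,0,40,-9.5,0,0,0,40,-11,0,0,0,40,-12,0,0,0])

```text
clock: 11.12
position: [0.5342, 0.2505, 0.0245]
ee_rot: [-0.002, 0.692, 0.722, -0.0]
contact_force: [-3.9, 7.3, 4.6]
width: 0.0396
gripper_force: 4.0
```

Request:
apply_moves(deltas=[40,-1,0,0,0,40,-2,0,0,0,40,-3,0,0,0])

```text
clock: 11.37
position: [0.5343, 0.2476, 0.0245]
ee_rot: [-0.002, 0.692, 0.722, -0.0]
contact_force: [-4.7, 8.3, 5.1]
width: 0.0397
gripper_force: 4.0
```

Request:
apply_moves(deltas=[40,-0.8,0,0,0,40,-1.6,0,0,0,40,-2.4,0,0,0])

```text
clock: 11.62
position: [0.5344, 0.2453, 0.0245]
ee_rot: [-0.002, 0.692, 0.722, -0.0]
contact_force: [-4.5, 8.9, 4.6]
width: 0.0398
gripper_force: 4.1
```

Request:
apply_moves(deltas=[40,-0.8,0,0,0,40,-1.6,0,0,0,40,-2.4,0,0,0])

```text
clock: 11.87
position: [0.5345, 0.243, 0.0245]
ee_rot: [-0.002, 0.692, 0.722, -0.0]
contact_force: [-4.0, 8.8, 5.0]
width: 0.0397
gripper_force: 4.3
```

Request:
apply_moves(deltas=[40,-0.8,0,0,0,40,-1.6,0,0,0,40,-2.4,0,0,0])

```text
clock: 12.12
position: [0.5346, 0.2406, 0.0245]
ee_rot: [-0.002, 0.692, 0.722, -0.0]
contact_force: [-4.8, 8.9, 5.1]
width: 0.0399
gripper_force: 4.4
```

Request:
apply_moves(deltas=[40,-0.7,0,0,0,40,-1.4,0,0,0])

```text
clock: 12.28
position: [0.5346, 0.24, 0.0245]
ee_rot: [-0.003, 0.692, 0.722, 0.0]
contact_force: [-4.1, 13.3, 4.7]
width: 0.0398
gripper_force: 6.4
```

Request:
apply_moves(deltas=[40,-0.7,0,0,0,40,-1.4,0,0,0])

```text
clock: 12.45
position: [0.5346, 0.2399, 0.0246]
ee_rot: [-0.003, 0.693, 0.721, 0.001]
contact_force: [-5.3, 16.8, 4.3]
width: 0.0401
gripper_force: 8.4
```

The arm stalled at y=0.2399 with the force rising to 17 N, so the stop has been found. I'll back off and check.

Request:
apply_moves(deltas=[40,0.8,0,0,0,40,2,0,0,0,40,8,0,0,0,40,20,0,0,0,40,35,0,-10,0,40,60,0,-40,0,20,85,0,-75,0,0,110,0,-110,0,0,125,0,-140,0,0,125,0,-160,0,0,125,0,-165,0,0,125,0,-165,0])

```text
clock: 13.45
position: [0.5317, 0.3616, 0.1908]
ee_rot: [0.001, 0.691, 0.723, 0.001]
contact_force: [-0.1, -0.9, 0.0]
width: -0.0002
gripper_force: 0.0
```

```bash
python3 - <<'E'
from h import *
t=get_image("top");st=get_state();print(fx(st["position"]),st["position"],st["width"],np.round(st["qpos"],3))
print([(fx(onz(t,q["point"],0)),q["score"]) for q in place_of("blank",t)])
c=t["frame"][210:310,310:430];save({"frame":cv2.resize(c,None,fx=6,fy=6,interpolation=cv2.INTER_CUBIC)},"c5.png")
s=get_image("side");print([(q["point"],q["score"]) for q in place_of("handle_grip",s)+place_of("handle_grip",t)])
E
```

```text
[-51.8 298.1] [0.53080272 0.36074639 0.1888082 ] -5.3915921134086455e-05 [ 4.890e-01  4.110e-01  1.448e+00 -1.000e-03  1.283e+00  4.450e-01]
[(array([-51.4,  98.5]), 0.88)]
[([381.3, 244.2], 0.74), ([376.4, 194.8], 0.76)]
```

View pics/c5.png

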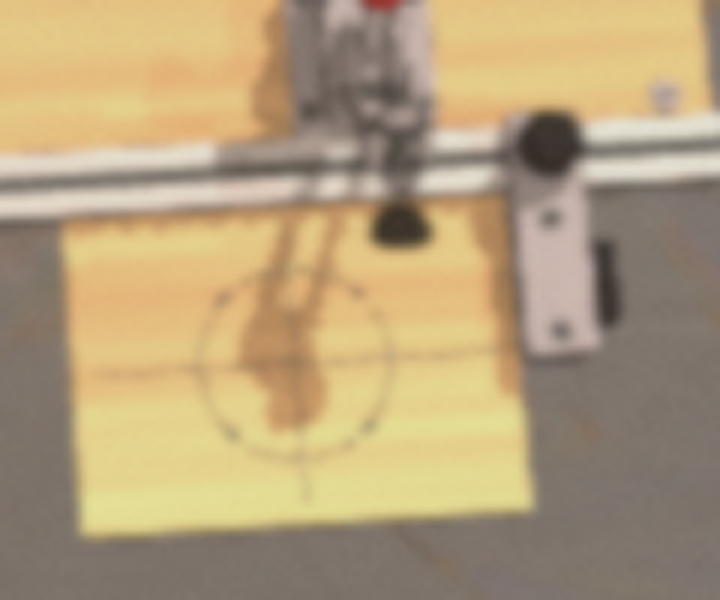

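The blank sits flush on the fence (its edge is parallel, no gap at crop y≈215) and against the stop at x≈520, with the plunger hidden. Now over the handle with the fingers closed.

Request:
apply_moves(deltas=[0,-12,6,0,0,0,-36,15,0,0,0,-66,26,0,0,0,-96,38,0,0,0,-126,50,0,0,0,-156,62,0,0,0,-184,74,0,0,0,-206,83,0,0,0,-222,89,0,0,0,-229,91,0,0,0,-230,92,0,0,0,-230,92,0,0])

```text
clock: 14.7
position: [0.6329, 0.135, 0.1888]
ee_rot: [-0.001, 0.692, 0.722, -0.0]
contact_force: [0.7, 0.0, -0.5]
width: 0.0
gripper_force: 0.0
```

```bash
python3 - <<'E'
from h import *
st=get_state();p=st["position"];f=fx(p);print(f,p,np.round(st["qpos"],2),st["contact_force"])
M=rot(st["ee_rot"]);print(M[:2,:2])
for th in [75,65,55,45,35,25,15,5,0]:
    g=np.array([42+52.4*np.cos(np.radians(th)),76.5+52.4*np.sin(np.radians(th))])
    x,z=g[0]-13,g[1]+17; print(th,"tool y %.1f z %.1f"%(x-f[0],p[2]*1e3-z))
s=get_image("side");t=get_image("top")
c1=s["frame"][200:320,300:440];c2=t["frame"][150:270,310:450]
c=np.vstack([cv2.resize(q,None,fx=2.5*2,fy=2.5*2,interpolation=cv2.INTER_CUBIC)[:,:] for q in (c1,)])
save({"frame":c},"s2.png")
E
```

```text
[41.2 68.4] [0.63288129 0.13502477 0.18875194] [0.1  0.42 1.43 0.   1.29 0.06] [ 0.65208951  0.04029112 -0.5243666 ]
[[-0.04321478  0.99906516]
 [ 0.9990657   0.04321527]]
75 tool y 1.4 z 44.6
65 tool y 9.9 z 47.8
55 tool y 17.9 z 52.3
45 tool y 24.9 z 58.2
35 tool y 30.7 z 65.2
25 tool y 35.3 z 73.1
15 tool y 38.4 z 81.7
5 tool y 40.0 z 90.7
0 tool y 40.2 z 95.3
```

View pics/s2.png

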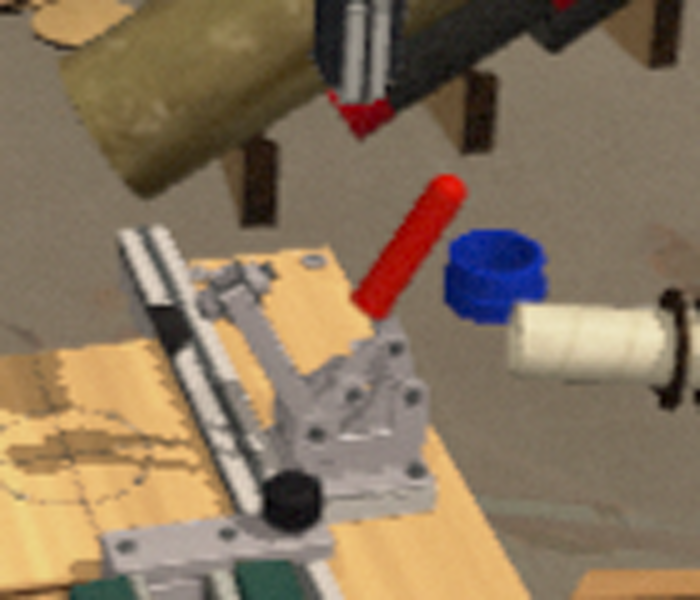

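The fingertips are left of and above the handle (tips at crop (365,100), grip at (415,245)), and the path along its arc is clear.

Request:
apply_moves(deltas=[0,0,0,10,0,0,0,0,25,0,0,0,0,38,0,0,0,2,44,0,0,0,7,46,0,0,0,12,48,0,0,0,16,50,0,0,0,20,52,0,0,0,23.5,55,0,0,0,27,58,0,0,0,30,61.5,0,0,0,33,65,0])

```text
clock: 15.8
position: [0.6665, 0.1372, 0.1258]
ee_rot: [0.0, 0.691, 0.723, 0.001]
contact_force: [-3.9, 0.4, 5.2]
width: 0.0
gripper_force: 3.3
```

Request:
apply_moves(deltas=[0,0,2,4,0,0,0,4,8,0,0,0,5.5,12,0,0,0,7,16,0])

```text
clock: 16.13
position: [0.6729, 0.1374, 0.1087]
ee_rot: [-0.0, 0.691, 0.723, -0.0]
contact_force: [-3.9, -0.2, 6.8]
width: 0.0001
gripper_force: 3.6
```

Request:
apply_moves(deltas=[0,0,0.5,2,0,0,0,1,4,0,0,0,1,6,0,0,0,1,8,0])

```text
clock: 16.47
position: [0.6754, 0.1375, 0.1006]
ee_rot: [0.001, 0.691, 0.723, 0.001]
contact_force: [1.3, 0.1, 2.6]
width: -0.0001
gripper_force: 1.5
```

Request:
apply_moves(deltas=[0,0,0,1,0,0,0,0,2,0,0,0,0,3,0])

```text
clock: 16.72
position: [0.6751, 0.1373, 0.0977]
ee_rot: [0.001, 0.691, 0.723, 0.001]
contact_force: [1.2, 0.2, 8.4]
width: -0.0003
gripper_force: 4.1
```

Request:
apply_moves(deltas=[0,0,0,0.7,0,0,0,0,1.4,0,0,0,0,1.4,0])

```text
clock: 16.97
position: [0.6752, 0.1373, 0.0977]
ee_rot: [0.001, 0.691, 0.723, 0.001]
contact_force: [0.1, -0.9, 8.7]
width: 0.0005
gripper_force: 4.2
```

Request:
apply_moves(deltas=[0,0,0,-2,0,0,0,0,-10,0,0,0,0,-30,0,0,0,0,-60,0,0,20,0,-90,0,0,50,0,-100,0,0,80,0,-100,0,0,110,0,-100,0,0,140,0,-100,0,0,165,-30,-100,0,0,180,-60,-100,0,0,180,-60,-100,0])

```text
clock: 17.97
position: [0.5989, 0.3177, 0.1951]
ee_rot: [-0.003, 0.689, 0.724, -0.003]
contact_force: [-1.2, -0.0, -0.9]
width: -0.0002
gripper_force: 0.0
```

```bash
python3 - <<'E'
from h import *
t=get_image("top");s=get_image("side");print(get_state()["contact_force"])
for n in ["blank","handle_grip","clamp_foot"]:
    a=place_of(n,s);b=place_of(n,t)
    if a and b:
        X,e=tri(s,a[0]["point"],t,b[0]["point"]);print(n,fx(X),X[2],e)
for n in ["tape_measure","pliers","blue_cap"]: print(n,[(onz(t,q["point"],0)) for q in place_of(n,t)[:1]])
c1=cv2.resize(t["frame"][200:320,310:430],(500,500),interpolation=cv2.INTER_CUBIC);c2=cv2.resize(s["frame"][230:320,250:400],(800,480),interpolation=cv2.INTER_CUBIC)
c=np.zeros((500,800,3),np.uint8);c=np.hstack([cv2.resize(c1,(400,400)),cv2.resize(s["frame"][230:330,290:390],(400,400),interpolation=cv2.INTER_CUBIC)])
save({"frame":c},"f.png")
E
```

```text
[-0.03143436  0.86286395 -0.02418764]
blank [-51.1  99.4] -0.004503557197693742 0.00239981534133875
handle_grip [90.7 63.8] 0.08053071288324948 0.004100441187012207
clamp_foot [-32.5  69.9] 0.0275889887787244 0.005892211368524028
tape_measure [array([ 0.42678447, -0.01173918,  0.        ])]
pliers [array([0.44782818, 0.47588812, 0.        ])]
blue_cap [array([0.73696587, 0.26675434, 0.        ])]
```

View pics/f.png

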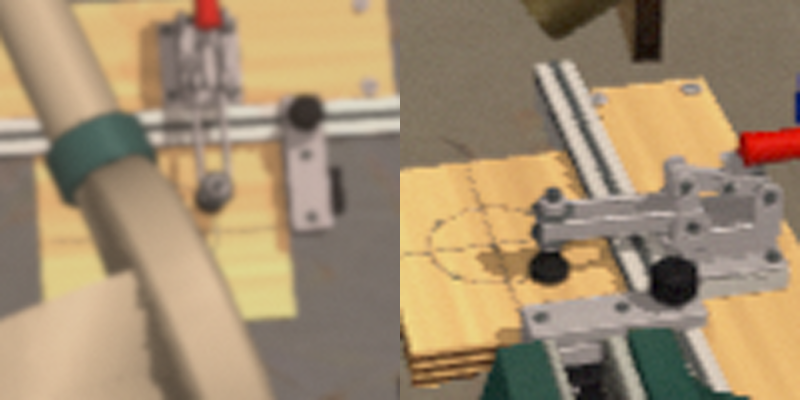

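The final view shows the handle level, the arm down, the rubber foot on the blank, and the blank against the fence and stop. The handle went solid at z≈81 mm after the force dropped past the dead point.

```bash
python3 -c "
from rig import *
print(sign_off())"
```

```text
the job is handed in; nothing more can be done
None
```

The job is handed in: the blank is flush on the fence and hard against the end stop, the toggle clamp is locked on it, and the tape measure, pliers and blue cap were left where they were; the verdict was not reported back.

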